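# Refill the counter's scent dispenser and lock its cover

### The arm

A 6-joint arm with a two-finger parallel gripper is mounted at the origin on the work surface; the furniture and walls round the work are solid. World frame = base frame: x ahead of the robot, y to its left, z up, the work surface at z = 0. Lengths are in m, angles in rad, forces in N, time in s.
With the tool pointing down it reaches from about 0.35 to 0.85 m from the base axis. Payload 8.1 kg.
Tool frame: the origin (TCP) lies midway between the tips of the shut fingers; the grasp point (between the pads) lies 19 mm behind it; z points along the fingers, y is the line along which they close (so a half turn about z gives the same grasp; the last joint's range is limited). The gripper opens to 93 mm and grips with 3 to 60 N. Pads are 15 mm wide; open, the fingers measure 128 mm over their backs; the gripper's body (75 mm by 188 mm) begins 65 mm behind the grasp point.
Start: joints at [-0.085, 0.13, 1.488, -0, 1.523, -0.085], TCP at [0.6, 0, 0.219] pointing down, gripper open.
Joint ranges: [-2.96, 2.96], [-0.89, 2.26], [0.02, 2.5], [-1.34, 4.48], [0, 2.73], [-2.66, 2.66]. Speed limits (rad/s): [2.39, 2.39, 2.79, 3.14, 3.14, 3.14].

### API

Orientations are given as [roll, pitch, yaw] about the fixed x, y, z axes, in that order (R = Rz(yaw) Ry(pitch) Rx(roll)).
In Python, from cell import * gives the robot as it stands.
- The arm moves only by the tool arm_command, never from a script. Its argument "deltas" is one flat list of numbers, 5 for each row, row after row: the closure, from 0 (fully open) to 1 (shut), then the shift along the tool's x, y, z in cm, then the turn about the tool's z in degrees. A call has 1 to 10 rows; each row shifts and turns the commanded pose from where the row before left it, along the tool's axes as they then stand; what a row does not reach is not made up. A row lasts 1/8 s, in which the tool goes at most 62.5 mm and 10.7 degrees, less where a joint would pass 70% of its speed; a pose out of reach is approached as far as the arm can. A call with a gripper value outside its range is refused whole. The fingers move at their own pace and stop on an object; "grip_force" is the grip in N (left out, the last holds). Time passes only in rows, so rows that do not move let the fingers close. It gives the time, the measured TCP pose, the force, the opening and the grip force at its end, in the units of the state.
- state(): the state, without advancing time (a new reading comes with each control period).
- get_image(name): name is "scene" or "side" or "wrist"; returns the picture (384x512x3 uint8, red, green, blue); there is no depth.
- camera_info(name): a dict with "fx", "fy", "cx", "cy" (pixels), "origin" and "rotation" of the camera in the world; the wrist camera has in their place "tool_from_camera" (4x4, takes a point from camera to tool coordinates, whose origin is the TCP and whose axes are the flange's). Camera axes: x right, y down, z forward; pixel columns grow to the right and rows downward; lengths in m; the calibration is good to about 2 mm. A picture is of the moment at which its call begins: read the wrist's pose just before it. camera_info takes no time and is no camera call.
- close_job(): hands the job in; it is judged then, once.
The state is a dict: "t": time; "q": joint angles; "qd": joint speeds; "tau": joint torques, N m; "tool_pos": TCP position; "orientation": TCP orientation; "wrist_force": force on the tool from outside, world axes, zero at the start; "ft_torque": the same for the moment, N m; "finger_gap": finger opening in m; "grip_force": force on a finger pad.
Only numpy, scipy, OpenCV 4.12 (cv2) and the standard library are available. Lean on these libraries where they do the work, as an engineer would, in place of code of your own. Each camera call takes 0.05 s, during which the arm holds its last target. There are 200 camera calls.

### The job

Refill the scent dispenser on the counter: keeping it upright, seat the fresh green-lidded cartridge fully down in the dispenser's tapered well. Then lower the louvred cover over it with its grip bar at the round white dots, so that it drops flat onto the foot, and twist it clockwise to its stop, so that it is locked with the bar at the white dashes. Leave the spent brown-lidded cartridge and everything else on the counter where they are.

Things in the scene. Friction and masses are not known exactly. Their poses are not given: they have to be found in the camera images.
- base: Dark grey base of the scent dispenser, stuck to the counter (cannot move or turn), upright, any yaw. Origin: centre of its underside, z up. Foot: disc 100 mm across; its top, the deck, at z = 10 mm, carries the cover. Round neck, 59 mm across, from the deck to z = 36 mm, bevelled to 52 mm over its top 6 mm. Its x axis points to the dashes; a half turn of it looks and works the same.
- base_well (a point): Centre of the floor of the open tapered well in the neck, on the base's axis, 10 mm above the counter. The well is 33 mm across at the floor and 47 mm across at its mouth, 26 mm higher. The seated cartridge's underside rests on this floor with about 1.5 mm clearance all round.
- base_lug (a point): Bayonet: two lugs on the neck, centred on the base's +x and -x axes, 57 degrees wide, out to radius 34.5 mm, z = 17 to 23 mm; this point is the underside of the +x one. The cover's ledges pass down between the lugs and turn into the 7 mm slots under them. Each slot ends in a stop at its clockwise end, seen from above.
- base_dash (a point): White dash (locked mark) on the deck at radius 43.5 mm on the base's +x axis; another on -x. When the cover is locked its grip bar is parallel to the line through the dashes; the stop lies about 1.5 degrees farther clockwise.
- base_dot (a point): Round white dot (open mark) on the deck at radius 43.5 mm, 65 degrees counterclockwise of the dash seen from above; another across the base. With its grip bar along the line through the dots the cover drops flat onto the deck; any angle 50 to 120 degrees counterclockwise of the dashes will do.
- cover: Loose pale grey louvred round cover, about 140 g, standing open side down on the counter. Origin: centre of the skirt's lower edge, z up. Skirt 78 mm across outside, 73 mm inside, narrowing to 70 mm at the cap; free height inside 60 mm, cap top 68 mm. Set on the base its origin is 10 mm above the counter; it then turns freely with 2 mm axial play. A half turn of it looks and works the same.
- cover_bar (a point): Centre of the grip bar on the cover's cap, on the cover's axis, 79 mm above the skirt's lower edge. The bar runs along the cover's x axis: 46 mm long, 13 mm thick (along y), from z = 66 to 92 mm. Grip it across y. Dark ticks on cap and skirt mark the x axis too.
- cover_ledge (a point): Inner face of one of two ledges inside the skirt, centred on the cover's +x (this one) and -x axes: 48 degrees wide, 5 mm thick from the skirt's lower edge up, reaching in to radius 31.6 mm (the neck's radius is 29.5 mm). They lock under the base's lugs after a 65 degree clockwise turn from the dots.
- fresh_cartridge: Loose fresh cartridge, about 90 g: white round cup 56 mm tall with a perforated GREEN lid, upright on the counter. Origin: centre of its underside, z up. The lower 28 mm taper from 30 mm across at the bottom to 45 mm; above is a 48 mm cylinder. Grip that, fingertips at least 30 mm above the underside so that they clear the neck. Seated, its top is 66 mm above the counter.
- spent_cartridge: Loose spent cartridge of the same shape and size, with a BROWN lid, standing upright on the counter; to be left alone. Origin: centre of its underside.
- spot_dropper: Loose small brown dropper bottle, 33 mm across, 102 mm tall, a bystander standing near the far edge of the counter. Origin: centre of its underside.

How it is judged:
On the way, in this order (a step that is already met when the one before it is completed fails the run):
1. the fresh cartridge sits fully down in the base's well (z of fresh_cartridge in the frame of base below 0.0125 m and horizontal distance between fresh_cartridge and base below 0.004 m and angle between fresh_cartridge's own z axis and vertical below 0.08 rad), for 0.2 s.
2. the cover stands flat on the base's foot, over the cartridge (z of cover in the frame of base below 0.0125 m and horizontal distance between cover and base below 0.004 m and angle between cover's own z axis and vertical below 0.08 rad), for 0.1 s.
At the end, for the whole second after the job is handed in: The fresh cartridge is down in the well (within 2.5 mm of full depth, 4 mm of the axis, 0.08 rad of upright); the cover is flat on the foot over it (2.5 mm, 4 mm, 0.06 rad) and locked, its bar within 0.15 rad of the dashes; both at rest (all of step 1 and z of cover in the frame of base below 0.0125 m and horizontal distance between cover and base below 0.004 m and angle between cover's own z axis and vertical below 0.06 rad and angle between the x axis of cover and the x axis of base, either way round below 0.15 rad and linear speed of each of cover, fresh_cartridge below 0.01 m/s); the robot touches nothing.
It fails at once if the fresh cartridge is tipped by more than 0.5 rad (angle between fresh_cartridge's own z axis and vertical above 0.5 rad).
It fails at once if the spent cartridge is moved by more than 30 mm (distance of spent_cartridge from where it was at the start of the episode above 0.03 m).
It fails at once if the dropper bottle is moved by more than 30 mm (distance of spot_dropper from where it was at the start of the episode above 0.03 m).
It also fails if it takes over 64 s, if anything falls off the work surface, if the arm or the gripper's body presses on something with over 40 N, if the wrist force passes 120 N, or if a joint passes its speed limit or range.

## Working session

There is one attempt and no reset: what is moved stays moved. The work goes in short steps, Python scripts to look and compute and a tool call to move; the robot and the scene stay as the last step left them, time stands still between calls to the robot, and variables do not carry over. Pictures are saved under pics/ and viewed, at most 10 in all, crops included, and the job is handed in when it is done.

Besides the shell and the picture viewer there is one more tool, called after "Call:" in YAML: its name, and indented under it one key for each argument. arm_command: Moves the arm, as the interface text tells. Its arguments: {"type":"object","properties":{"deltas":{"type":"array"},"grip_force":{"type":"number"}},"required":["deltas"]}

```bash
mkdir -p pics; ls
python3 - <<'E'
from cell import *
import cv2,numpy as np
for n in ["scene","side","wrist"]:
    im=get_image(n); cv2.imwrite(f"pics/{n}0.png",im[:,:,::-1])
    print(n,{k:np.round(np.array(v),4).tolist() for k,v in camera_info(n).items()})
a=cv2.imread("pics/scene0.png");b=cv2.imread("pics/side0.png")
cv2.imwrite("pics/both0.png",cv2.resize(np.vstack([a,b]),None,fx=.78,fy=.78))
print(state())
E
```

```text
pics
scene {'fx': 349.8096, 'fy': 349.8096, 'cx': 261.113, 'cy': 199.9754, 'origin': [-0.0165, -0.6072, 0.6516], 'rotation': [-2.2683, 0.022, -0.8544]}
side {'fx': 349.8137, 'fy': 349.8137, 'cx': 256.5683, 'cy': 191.1492, 'origin': [0.3925, 0.4644, 0.6378], 'rotation': [-2.2741, -0.0217, -3.0323]}
wrist {'fx': 329.3513, 'fy': 329.3513, 'cx': 253.3564, 'cy': 190.031, 'tool_from_camera': [[-0.0, -0.9531, -0.3026, 0.0835], [1.0, 0.0001, -0.0003, -0.0008], [0.0003, -0.3026, 0.9531, -0.1659], [0.0, 0.0, 0.0, 1.0]]}
{'t': 0.15, 'q': array([-8.53569183e-02,  1.31004334e-01,  1.48899738e+00, -1.30531589e-05,
        1.52302234e+00, -8.54263371e-02]), 'qd': array([ 0.00012878, -0.00233168, -0.00352563, -0.0003366 , -0.00014819,
        0.00083852]), 'tau': array([ 8.59073725e-05, -5.60473788e+01, -4.92333663e+01,  7.68201635e-02,
        3.05504061e-02, -1.41810942e-04]), 'tool_pos': array([5.99565275e-01, 8.04489974e-05, 2.17835923e-01]), 'orientation': array([-3.14016536e+00, -1.09141093e-04,  1.57086630e+00]), 'wrist_force': array([ 0.01900245, -0.24144836,  0.32148133]), 'ft_torque': array([-0.00682995, -0.04455021,  0.00763321]), 'grip_force': 0.0, 'finger_gap': 0.092814829357574}
```

View pics/scene0.png

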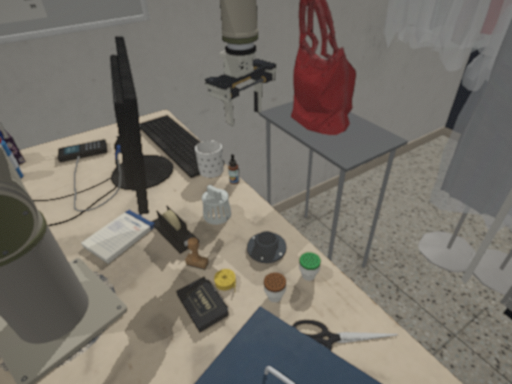

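View pics/side0.png

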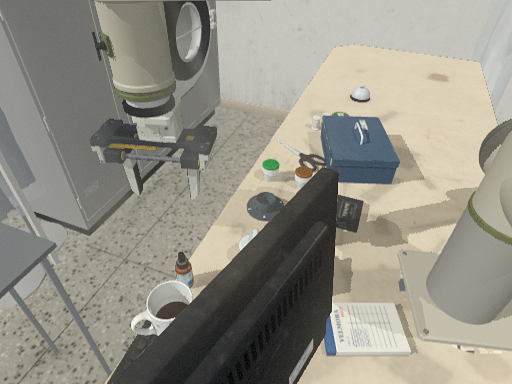

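The scene view shows the green lid at (310,260), the brown lid at (275,281), the base at (267,246), the pale cover at (215,205) and the dropper at (234,170). In the side view green is at (271,163), brown at (304,173) and the base at (265,205); the cover is hidden behind the monitor.

```bash
cat > h.py <<'E'
from cell import *
import cv2,numpy as np
from scipy.spatial.transform import Rotation as R
def cam(n,s=None):
    c=camera_info(n); K=np.array([[c["fx"],0,c["cx"]],[0,c["fy"],c["cy"]],[0,0,1]])
    if n!="wrist":
        r=np.array(c["rotation"]); r=r if r.ndim==2 else R.from_euler("xyz",r).as_matrix()
        return K,r,np.array(c["origin"])
    s=s or state(); T=np.eye(4); T[:3,:3]=R.from_euler("xyz",s["orientation"]).as_matrix(); T[:3,3]=s["tool_pos"]
    T=T@np.array(c["tool_from_camera"]); return K,T[:3,:3],T[:3,3]
def ray(C,p): K,r,o=C; d=r@np.linalg.inv(K)@np.array([p[0],p[1],1.]); return o,d/np.linalg.norm(d)
def plane(C,p,z): o,d=ray(C,p); return (o+d*(z-o[2])/d[2]).round(4)
def tri(*cp):
    A=0;b=0
    for C,p in cp:
        o,d=ray(C,p); M=np.eye(3)-np.outer(d,d); A=A+M; b=b+M@o
    return np.linalg.solve(A,b).round(4)
def proj(C,X): K,r,o=C; q=K@(r.T@(np.asarray(X)-o)); return (q[:2]/q[2]).round(1)
def snap(n,name):
    s=state(); im=get_image(n); cv2.imwrite(f"pics/{name}.png",im[:,:,::-1]); return cam(n,s),im[:,:,::-1].copy()
E
python3 - <<'E'
from h import *
S=cam("scene");D=cam("side")
print("green",tri((S,(310,260)),(D,(271,163))),plane(S,(310,260),.056))
print("brown",tri((S,(275,280)),(D,(304,173))),plane(S,(275,280),.056))
print("base",tri((S,(267,241)),(D,(266,203))),plane(S,(267,242),.036))
print("cover",plane(S,(215,190),.09),plane(S,(215,218),0))
print("drop",plane(S,(234,182),0), plane(S,(234,157),.102))
W=cam("wrist")
for p in [(0,0),(511,0),(511,383),(0,383),(256,192)]: print(plane(W,p,.03))
E
```

```text
green [ 0.4266 -0.3476  0.0554] [ 0.4248 -0.3478  0.056 ]
brown [ 0.3347 -0.3207  0.0516] [ 0.3339 -0.3231  0.056 ]
base [ 0.4304 -0.217   0.0212] [ 0.4195 -0.2284  0.036 ]
cover [ 0.435  -0.0387  0.09  ] [ 0.4219 -0.0387  0.    ]
drop [0.5725 0.036  0.    ] [0.5657 0.0191 0.102 ]
[0.3568 0.1613 0.03  ]
[0.8436 0.1611 0.03  ]
[ 0.9545 -0.3083  0.03  ]
[ 0.2471 -0.3097  0.03  ]
[ 0.6014 -0.031   0.03  ]
```

View pics/wrist0.png

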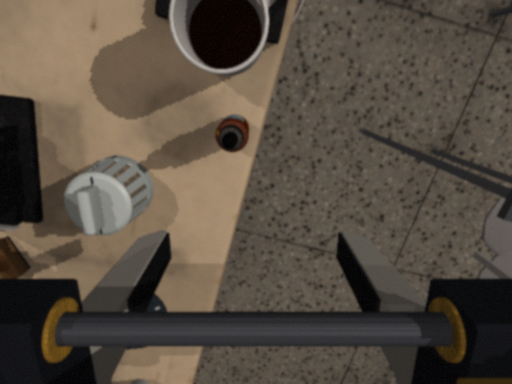

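The wrist view shows the cover at about (105,200), its bar running near vertically through (90,205), and the dropper at (232,133). Next I go above the cartridge and base.

Call:
arm_command:
  deltas: [0, -3.9, -2.2, 0, 0, 0, -3.9, -2.2, 0, 0, 0, -3.9, -2.2, 0, 0, 0, -3.9, -2.2, 0, 0, 0, -3.9, -2.2, 0, 0, 0, -3.9, -2.2, 0, 0, 0, -3.9, -2.2, 0, 0, 0, -3.9, -2.2, 0, 0, 0, 0, 0, 0, 0]

```text
t: 1.27
tool_pos: [0.4223, -0.3141, 0.2183]
orientation: [-3.141, 0.0, 1.567]
wrist_force: [-0.2, 0.4, -0.0]
finger_gap: 0.0929
grip_force: 0.0
```

Run:
```python
from h import *
C,im=snap("wrist","w1"); s=state(); print(s["tool_pos"],s["orientation"],s["t"])
print([proj(C,p) for p in [(.426,-.348,.056),(.425,-.222,.036),(.334,-.322,.056)]])
```

```text
[ 0.42324062 -0.31274595  0.21828365] [-3.14122768e+00 -5.85142802e-04  1.56800151e+00] 1.325
[array([257.9, 201.9]), array([256.6,  76.4]), array([168.9, 178.5])]
```

View pics/w1.png

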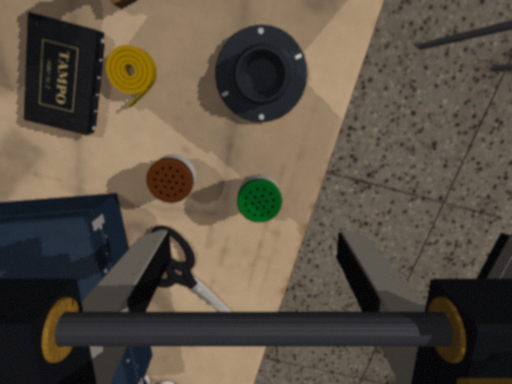

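The wrist view shows green lid (260,200), brown lid (170,182), base (261,73), with round dots at (261,30) and (262,117) and dashes at (298,57) and (225,91).

```bash
cat >> h.py <<'E'
def blobs(mask,amin):
    n,_,st,ce=cv2.connectedComponentsWithStats(mask.astype(np.uint8)); return [(ce[i].round(1).tolist(),int(st[i,4])) for i in range(1,n) if st[i,4]>=amin]
def green(im):
    b,g,r=[im[:,:,i].astype(int) for i in range(3)]; m=((g>r+40)&(g>b+20)).astype(np.uint8)
    m=cv2.morphologyEx(m,cv2.MORPH_CLOSE,np.ones((7,7))); k=max(cv2.findContours(m,0,1)[0],key=cv2.contourArea); return cv2.fitEllipse(k)
def marks(im,c,rad):
    m=(im.min(2)>150); yy,xx=np.mgrid[:384,:512]; m&=np.hypot(xx-c[0],yy-c[1])<rad; return blobs(m,4)
E
python3 - <<'E'
from h import *
im=cv2.imread("pics/w1.png"); C=cam("wrist")
e=green(im); print(e, plane(C,e[0],.056))
s=cv2.imread("pics/scene0.png"); es=green(s); d=cv2.imread("pics/side0.png"); ed=green(d); print(es[0],ed[0],tri((C,e[0]),(cam("scene"),es[0]),(cam("side"),ed[0])),tri((C,e[0]),(cam("scene"),es[0])))
P=[]
for c,a in marks(im,(261,73),48): p=plane(C,c,.010); P.append(p); print(c,a,p)
P=np.array(P); print(P.mean(0))
E
```

```text
((259.26129150390625, 200.152099609375), (40.60931396484375, 42.77465057373047), 79.50996398925781) [ 0.4285 -0.3446  0.056 ]
(309.5481872558594, 260.5058288574219) (270.404541015625, 164.0753936767578) [ 0.4281 -0.3462  0.0519] [ 0.4279 -0.3459  0.0504]
[298.0, 56.0] 11 [ 0.4698 -0.1996  0.01  ]
[ 0.4698 -0.1996  0.01  ]
```

Run:
```python
from h import *
im=cv2.imread("pics/w1.png"); C=cam("wrist")
for t in (105,125):
  m=(im.min(2)>t); yy,xx=np.mgrid[:384,:512]; m&=np.hypot(xx-261,yy-73)<46
  for c,a in blobs(m,4): print(t,c,a,plane(C,c,.010))
# foot outline ellipse
g=(im.max(2)<75).astype(np.uint8); g[:, :205]=0; g[130:]=0
g=cv2.morphologyEx(g,cv2.MORPH_OPEN,np.ones((3,3)));k=max(cv2.findContours(g,0,1)[0],key=cv2.contourArea);e=cv2.fitEllipse(cv2.convexHull(k));print(e,plane(C,e[0],.01))
```

```text
105 [260.3, 30.2] 26 [ 0.4299 -0.1747  0.01  ]
105 [298.1, 55.9] 27 [ 0.4699 -0.1995  0.01  ]
105 [261.2, 116.4] 19 [ 0.4312 -0.262   0.01  ]
125 [260.4, 30.4] 15 [ 0.43   -0.1749  0.01  ]
125 [297.9, 55.8] 19 [ 0.4697 -0.1994  0.01  ]
125 [261.1, 116.4] 11 [ 0.4311 -0.262   0.01  ]
((259.7303771972656, 73.37850952148438), (92.260498046875, 97.47772216796875), 8.461273193359375) [ 0.4294 -0.2168  0.01  ]
```

Call:
arm_command:
  deltas: [0.25, -1.1, 0.2, 3, 0, 0.25, -1.1, 0.2, 3, 0, 0.25, -1.1, 0.1, 3, 0, 0.25, 0, 0, 0, 0]

```text
t: 1.82
tool_pos: [0.428, -0.3427, 0.1257]
orientation: [-3.138, -0.004, 1.571]
wrist_force: [0.1, -0.7, 0.8]
finger_gap: 0.0703
grip_force: 0.0
```

Run:
```python
from h import *
C,im=snap("wrist","w2"); s=state(); print(s["tool_pos"],s["orientation"],s["finger_gap"],s["t"])
e=green(im); print(e, plane(C,e[0],.056)); 
K,r,o=C
i1=cv2.imread("pics/w1.png")
from scipy.spatial.transform import Rotation as R
s1=dict(tool_pos=np.array([.42324,-.312746,.218284]),orientation=[-3.14123,-.000585,1.568])
print(tri((C,e[0]),(cam("wrist",s1),green(i1)[0])))
```

```text
[ 0.42888429 -0.34339123  0.12774626] [-3.13970154e+00 -2.34164626e-03  1.57155465e+00] 0.06953009420005009 1.875
((254.35165405273438, 205.28817749023438), (56.92757797241211, 59.603004455566406), 81.0965805053711) [ 0.4277 -0.3459  0.056 ]
[ 0.4276 -0.3231  0.1179]
```

Call:
arm_command:
  deltas: [0.25, -0.1, -0.1, 3, 0, 0.25, -0.1, 0, 3, 0, 0.25, 0, 0, 2.5, 0, 0.25, 0, 0, 1.0, 0, 0.25, 0, 0, 0, 0, 0.6, 0, 0, 0, 0, 0.6, 0, 0, 0, 0, 0.6, 0, 0, 0, 0, 0.6, 0, 0, 0, 0]
  grip_force: 12

```text
t: 3.0
tool_pos: [0.4285, -0.3475, 0.0345]
orientation: [3.141, 0.001, 1.571]
wrist_force: [-0.5, 0.5, 5.7]
finger_gap: 0.0477
grip_force: 12.0
```

Call:
arm_command:
  deltas: [0.6, 0, 0, -2, 0, 0.6, 0, 0, -3, 0, 0.6, 0, 0, -2.5, 0, 0.6, 3, 0, 0, 0, 0.6, 3, 0.1, 0, 0, 0.6, 2, 0.1, 0, 0, 0.6, 0, 0, 0, 0, 0.6, 0, 0, 0, 0]

```text
t: 4.0
tool_pos: [0.4301, -0.2675, 0.1087]
orientation: [3.142, 0.001, 1.571]
wrist_force: [0.6, -0.8, -1.2]
finger_gap: 0.0478
grip_force: 12.0
```

Run:
```python
from h import *
C,im=snap("wrist","w3"); s=state(); print(s["tool_pos"],s["orientation"],s["finger_gap"],s["t"],s["wrist_force"])
e=green(im); print(e, plane(C,e[0],s["tool_pos"][2]+.0225))
print([proj(C,p) for p in [(.4305,-.2184,.01)]])
```

```text
[ 0.43007341 -0.26769912  0.1087135 ] [3.14148375e+00 4.73608137e-04 1.57056806e+00] 0.047649171233931205 4.05 [ 0.42761899 -0.1658442  -1.56262908]
((253.69163513183594, 257.38189697265625), (84.66635131835938, 93.2212905883789), 83.60728454589844) [ 0.4294 -0.2641  0.1312]
[array([254.9, 130.6])]
```

View pics/w3.png

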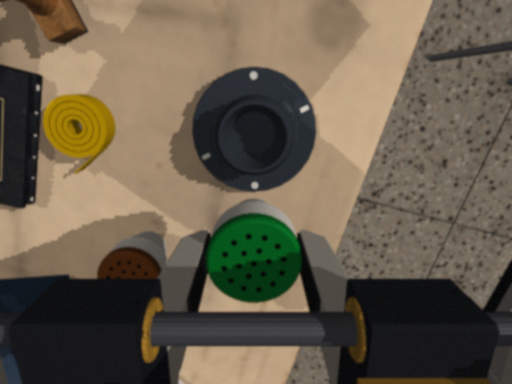

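The lid at (254,257) is held upright, and the base marks show at dots (254,75) and (254,185) and dashes (306,108) and (207,156).

Run:
```python
from h import *
im=cv2.imread("pics/w3.png"); C=cam("wrist"); s=state()
m=(im.min(2)>125); yy,xx=np.mgrid[:384,:512]; m&=np.hypot(xx-254,yy-130)<58
P=[]
for c,a in blobs(m,8): P.append(plane(C,c,.010)); print(c,a,P[-1])
P=np.array(P); b=P.mean(0); l=plane(C,green(im)[0],s["tool_pos"][2]+.0215); print(b,l,b-l)
```

```text
[253.1, 75.4] 40 [ 0.4291 -0.177   0.01  ]
[303.6, 108.6] 41 [ 0.4685 -0.2015  0.01  ]
[254.4, 184.7] 29 [ 0.4301 -0.2636  0.01  ]
[ 0.44256667 -0.21403333  0.01      ] [ 0.4294 -0.2648  0.1302] [ 0.01316667  0.05076667 -0.1202    ]
```

Call:
arm_command:
  deltas: [0.6, 2.3, 0, 0, 0, 0.6, 2.3, 0, 0, 0, 0.6, 0, 0, 1, 0, 0.6, 0, 0, 2, 0, 0.6, 0, 0, 1.5, 0, 0.6, 0, 0, 0.7, 0, 0.6, 0, 0, 0, 0]

```text
t: 4.92
tool_pos: [0.4295, -0.2209, 0.056]
orientation: [-3.14, -0.001, 1.57]
wrist_force: [-0.2, -0.3, -1.0]
finger_gap: 0.0477
grip_force: 12.0
```

Call:
arm_command:
  deltas: [0.6, 0, 0, 0.5, 0, 0.6, 0, 0, 0.3, 0, 0.6, 0, 0, 0, 0]

```text
t: 5.3
tool_pos: [0.43, -0.221, 0.0486]
orientation: [-3.142, -0.0, 1.571]
wrist_force: [-0.3, 0.8, -0.5]
finger_gap: 0.0479
grip_force: 12.0
```

Call:
arm_command:
  deltas: [0.6, 0, 0, 0.2, 0, 0.6, 0, 0, 0.2, 0, 0.6, 0, 0, 0.1, 0, 0.6, 0, 0, 0, 0]

```text
t: 5.8
tool_pos: [0.4301, -0.2212, 0.0445]
orientation: [3.142, 0.0, 1.571]
wrist_force: [-3.8, 1.5, 8.3]
finger_gap: 0.0474
grip_force: 12.0
```

Call:
arm_command:
  deltas: [0.25, 0, 0, 0, 0, 0.25, 0, 0, 0, 0, 0.25, 0, 0, -2, 0, 0.25, 0, 0, -4, 0, 0.25, 0, 0, -5, 0, 0.25, 0, 0, -5, 0, 0.25, -2, 0, 0, 0, 0, 0, 0, 0, 0]

```text
t: 6.8
tool_pos: [0.4298, -0.2419, 0.2031]
orientation: [-3.141, 0.0, 1.57]
wrist_force: [0.3, 0.3, -0.4]
finger_gap: 0.076
grip_force: 0.0
```

Run:
```python
from h import *
C,im=snap("wrist","w4"); s=state(); print(s["tool_pos"],s["orientation"],s["finger_gap"],s["t"])
e=green(im); print(e, "lid",plane(C,e[0],.066))
print("green in w0 sized" ,e[1])
m=(im.min(2)>125); c0=proj(C,(.43,-.22,.01)); yy,xx=np.mgrid[:384,:512]; m&=np.hypot(xx-c0[0],yy-c0[1])<60
for c,a in blobs(m,8): print(c,a,plane(C,c,.010))
S=cam("scene")
print("mon",plane(S,(145,185),0),plane(S,(143,212),.1),plane(S,(120,190),0),"top",plane(S,(118,38),.4),plane(S,(112,60),.4))
W0=cv2.imread("pics/wrist0.png")[130:260,40:300]; 
cv2.imwrite("pics/c.png",np.hstack([cv2.resize(W0,(520,260)),cv2.resize(im[60:190,190:320],(260,260))]))
```

```text
[ 0.42927937 -0.24099704  0.20214119] [-3.13975666e+00 -1.37881657e-03  1.56958420e+00] 0.07965559764267327 6.85
((254.07443237304688, 155.04502868652344), (48.34204864501953, 49.37096405029297), 79.02800750732422) lid [ 0.4296 -0.2203  0.066 ]
green in w0 sized (48.34204864501953, 49.37096405029297)
[253.6, 103.2] 16 [ 0.4292 -0.1762  0.01  ]
[290.5, 127.0] 12 [ 0.469  -0.2011  0.01  ]
mon [0.3862 0.2388 0.    ] [0.2589 0.0223 0.1   ] [0.3224 0.277  0.    ] top [0.4622 0.3073 0.4   ] [0.3593 0.1634 0.4   ]
```

View pics/c.png

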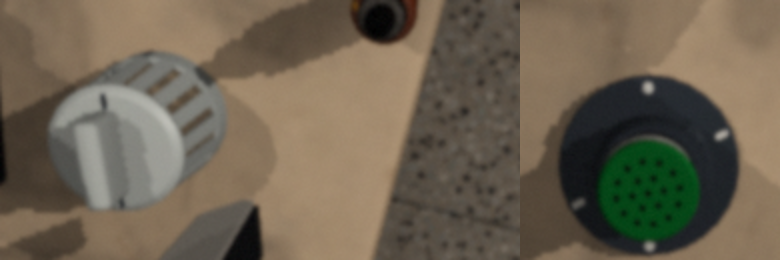

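In the left crop the cover's bar and ticks (wrist0 pixels about (91,179) and (101,231)) run about 10° off world y. In the right crop the green lid is centred in the base between the marks, so it is seated.

Run:
```python
from h import *
S=cam("scene");D=cam("side")
W=cam("wrist",dict(tool_pos=np.array([.5996,0.0001,.2178]),orientation=[-3.14017,-.0001,1.57087]))
a,b=plane(W,(91,179),.068),plane(W,(101,231),.068); print(a,b,(a+b)/2,np.degrees(np.arctan2(*(a-b)[1::-1])))
print("cover tri",tri((W,(96,205)),(S,(215,194))))
for p in [(112,58),(118,38)]: print(tri((S,p),(D,(337,172))), ray(S,p)[1])
```

```text
[ 0.4368 -0.0052  0.068 ] [ 0.4389 -0.0618  0.068 ] [ 0.43785 -0.0335   0.068  ] 92.12484048471161
cover tri [ 0.439  -0.0317  0.0705]
[0.3413 0.1446 0.4087] [ 0.42229933  0.862982   -0.2773542 ]
[0.3606 0.166  0.4341] [ 0.45054278  0.86076703 -0.23683605]
```

Call:
arm_command:
  deltas: [0, 4.5, 0.2, 0, 0, 0, 4.5, 0.2, 0, 0, 0, 4.5, 0.2, 0, 0, 0, 4.5, 0.2, 0, 0, 0, 0, 0, 0, 0, 0, 0, 0, 0, 0]

```text
t: 7.6
tool_pos: [0.4373, -0.0609, 0.2024]
orientation: [-3.139, -0.0, 1.572]
wrist_force: [-0.5, -0.7, 0.5]
finger_gap: 0.0931
grip_force: 0.0
```

Run:
```python
from h import *
C,im=snap("wrist","w5"); s=state(); print(s["tool_pos"],s["orientation"],s["finger_gap"],s["t"])
c=proj(C,(.438,-.033,.068)); print(c)
```

```text
[ 0.43744769 -0.06141626  0.20263553] [-3.13983293e+00 -1.15505488e-04  1.57054940e+00] 0.09297825822501589 7.65
[255.4 148.9]
```

View pics/w5.png

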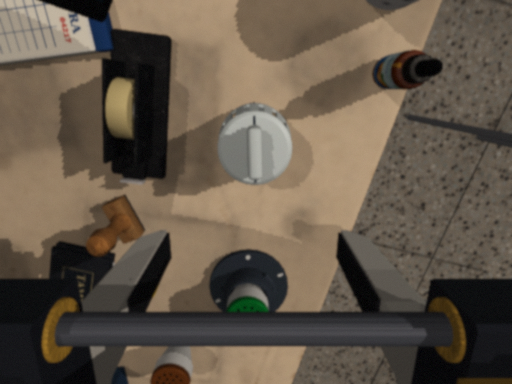

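The cover's cap is at (255.5,146), with the bar nearly vertical in the picture and its top at (255,152). The tape dispenser on the left and the dropper on the right are clear.

Run:
```python
from h import *
im=cv2.imread("pics/w5.png"); C=cam("wrist")
g=cv2.cvtColor(im,cv2.COLOR_BGR2GRAY); hsv=cv2.cvtColor(im,cv2.COLOR_BGR2HSV)
m=((hsv[:,:,1]<40)&(g>100)).astype(np.uint8); m[:,:200]=0;m[:,310:]=0;m[:95]=0;m[200:]=0
k=max(cv2.findContours(m,0,1)[0],key=cv2.contourArea);e=cv2.fitEllipse(k);print(e)
r=g[105:190,225:290]; d=(g<95)&(np.hypot(np.mgrid[:384,:512][1]-255.5,np.mgrid[:384,:512][0]-146)<38)
print("dark",blobs(d,3))
c=cv2.minEnclosingCircle(k[k[:,0,1]>135]);print(c)
for q in [(255.5,146)]: print(plane(C,q,.068))
b=(g>185)&(m>0); print("bar",blobs(b,40),[plane(C,x[0],.092) for x in blobs(b,40)])
pts=np.argwhere(b)[:,::-1].astype(np.float32); print(cv2.minAreaRect(pts))
```

```text
((255.17898559570312, 144.43800354003906), (73.04214477539062, 78.90596771240234), 12.569607734680176)
dark [([229.0, 119.0], 5), ([254.0, 120.5], 8), ([255.0, 181.0], 3)]
((254.5, 147.10000610351562), 37.19499206542969)
[ 0.4384 -0.0309  0.068 ]
bar [([281.3, 128.1], 91)] [array([ 0.4597, -0.0117,  0.092 ])]
((280.6953430175781, 127.57632446289062), (29.817052841186523, 5.215287208557129), 52.30575942993164)
```

Call:
arm_command:
  deltas: [0, 1, 0.1, 3, 0, 0, 1, 0, 3, 0, 0, 1, 0, 3, 0, 0, 0, 0, 2.5, 0, 0, 0, 0, 1.5, 0, 0, 0, 0, 0, 0]
  grip_force: 25

```text
t: 8.4
tool_pos: [0.438, -0.0315, 0.0725]
orientation: [-3.139, -0.0, 1.57]
wrist_force: [0.1, -0.4, -0.2]
finger_gap: 0.0931
grip_force: 0.0
```

Run:
```python
from h import *
C,im=snap("wrist","w6"); s=state(); print(s["tool_pos"],s["orientation"],s["wrist_force"],s["t"])
print(proj(C,(.4382,-.0315,.092)),proj(C,(.4382,-.0315,.068)))
```

```text
[ 0.4388871  -0.03156257  0.07365475] [-3.14089508e+00 -5.87905876e-05  1.56966725e+00] [-0.2040427  -0.06902964  0.70543394] 8.45
[255.2 260.5] [255.1 239.2]
```

View pics/w6.png

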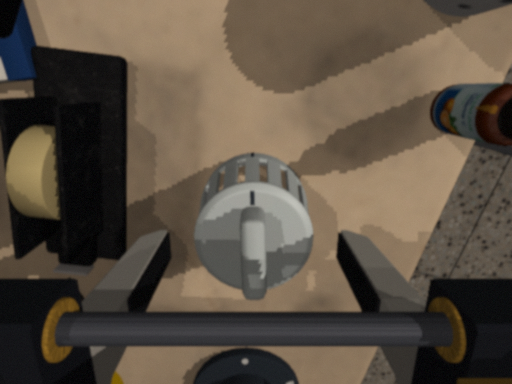

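Run:
```python
from h import *
C=cam("wrist")
for y in (-.0315,-.0295,-.0275):
  print(y,[proj(C,(.4382,y+d,z))[1] for d,z in [(.023,.068),(.023,.092),(-.023,.092),(.035,.068),(-.035,.068),(.039,0)]])
```

```text
-0.0315 [np.float64(200.3), np.float64(216.9), np.float64(298.2), np.float64(179.4), np.float64(290.7), np.float64(149.0)]
-0.0295 [np.float64(196.9), np.float64(213.0), np.float64(295.0), np.float64(175.8), np.float64(287.9), np.float64(146.3)]
-0.0275 [np.float64(193.5), np.float64(209.1), np.float64(291.7), np.float64(172.2), np.float64(285.0), np.float64(143.6)]
```

The cover is squarely between the fingers with its bar end at row 298, which matches the prediction. Gripping it now.

Call:
arm_command:
  deltas: [0.95, 0, 0, 0.1, 0, 0.95, 0, 0, 0, 0, 0.95, 0, 0, 0, 0, 0.95, 0, 0, 0, 0, 0.95, 0, 0, 0, 0, 0.95, 0, 0, 0, 0]
  grip_force: 30

```text
t: 9.2
tool_pos: [0.439, -0.0309, 0.0726]
orientation: [-3.142, -0.0, 1.571]
wrist_force: [1.0, 0.1, -0.6]
finger_gap: 0.0373
grip_force: 0.0
```

Call:
arm_command:
  deltas: [0.95, 0, 0, 0, 0, 0.95, 0, 0, 0, 0, 0.95, 0, 0, 0, 0, 0.95, 0, 0, 0, 0, 0.95, 0, 0, 0, 0]
  grip_force: 30

```text
t: 9.82
tool_pos: [0.4389, -0.031, 0.0725]
orientation: [-3.141, -0.0, 1.571]
wrist_force: [-0.5, 1.2, -0.9]
finger_gap: 0.0129
grip_force: 30.0
```

Call:
arm_command:
  deltas: [0.95, 0, 0, -2, 0, 0.95, 0, 0, -4, 0, 0.95, 0, 0, -4, 0, 0.95, -4.5, -0.2, 0, 0, 0.95, -4.5, -0.2, 0, 0, 0.95, -4.5, -0.2, 0, 0, 0.95, -4.5, -0.1, 0, 0, 0.95, -4.5, -0.1, 0, 0, 0.95, -4.5, -0.1, 0, 0, 0.95, 0, 0, 0, 0]

```text
t: 11.08
tool_pos: [0.4293, -0.3035, 0.1723]
orientation: [-3.141, 0.0, 1.567]
wrist_force: [-0.7, 0.9, -2.1]
finger_gap: 0.0127
grip_force: 30.0
```

Run:
```python
from h import *
C,im=snap("wrist","w7"); s=state(); print(s["tool_pos"],s["orientation"],s["finger_gap"],s["t"])
print(proj(C,(.43,-.22,.01)),proj(C,s["tool_pos"]))
```

```text
[ 0.42946857 -0.30176139  0.17211315] [-3.14077378e+00 -8.62846829e-04  1.56840357e+00] 0.01286555914411332 11.125
[254.8  85.4] [255.1 239.9]
```

View pics/w7.png

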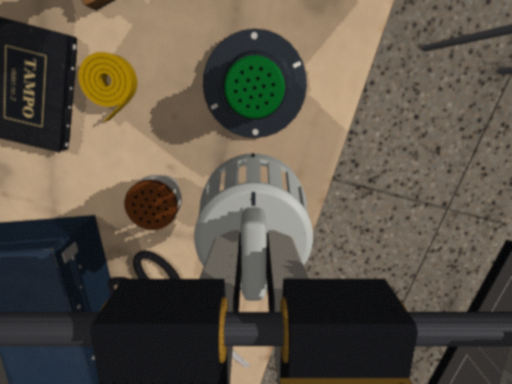

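The cover hangs upright in the grip with its cap top at row 183. The base marks are at (254,36), (255,132), (297,64) and (214,106), and the green lid is centred.

Run:
```python
from h import *
im=cv2.imread("pics/w7.png"); C=cam("wrist"); s=state(); print(s["tool_pos"])
m=(im.min(2)>125); yy,xx=np.mgrid[:384,:512]; m&=np.hypot(xx-254.5,yy-84)<54
for c,a in blobs(m,5): print(c,a,plane(C,c,.010))
# cap outline and model
hsv=cv2.cvtColor(im,cv2.COLOR_BGR2HSV); z=s["tool_pos"][2]-.0725+.068
for dy in (-.003,0,.003):
  print(dy,[proj(C,(s["tool_pos"][0]+a,s["tool_pos"][1]+dy+b,zz)) for a,b,zz in [(0,.035,z),(-.035,0,z),(.035,0,z),(0,-.023,z+.024),(0,.023,z+.024),(0,.039,z-.068)]])
```

```text
[ 0.42946857 -0.30176139  0.17211315]
[253.7, 35.3] 30 [ 0.4291 -0.1746  0.01  ]
[296.5, 64.4] 30 [ 0.469  -0.1995  0.01  ]
[254.9, 131.6] 21 [ 0.4301 -0.2616  0.01  ]
-0.003 [array([254.7, 185.4]), array([193.7, 244.1]), array([315.9, 243.9]), array([254.9, 304.6]), array([254.9, 223.6]), array([254.4, 153.5])]
0 [array([254.7, 180.1]), array([193.4, 239.3]), array([316.2, 239.1]), array([254.9, 299.7]), array([254.8, 217.9]), array([254.4, 149.4])]
0.003 [array([254.7, 174.7]), array([193.1, 234.5]), array([316.5, 234.3]), array([254.9, 294.8]), array([254.8, 212. ]), array([254.4, 145.3])]
```

Call:
arm_command:
  deltas: [0.95, 2.8, 0, 0, 0, 0.95, 2.8, 0, 0, 0, 0.95, 2.8, 0, 0, 0, 0.95, 0, 0, 0, 0, 0.95, 0, 0, 2, 0, 0.95, 0, 0, 2, 0, 0.95, 0, 0, 1.6, 0, 0.95, 0, 0, 0, 0, 0.95, 0, 0, 0, 0]

```text
t: 12.25
tool_pos: [0.4303, -0.2172, 0.1173]
orientation: [3.141, 0.0, 1.571]
wrist_force: [-0.3, 1.3, -0.8]
finger_gap: 0.0124
grip_force: 30.0
```

Run:
```python
from h import *
for i in range(3):
  get_image("side"); s=state(); print(s["tool_pos"],s["orientation"],s["wrist_force"],s["t"])
```

```text
[ 0.43054506 -0.21736476  0.11756544] [3.14047279e+00 7.63930813e-04 1.57080469e+00] [-0.05721571 -0.32423666 -1.83414058] 12.3
[ 0.43062151 -0.21739515  0.11763251] [3.14025864e+00 8.66880078e-04 1.57080280e+00] [ 0.41601014  1.19602954 -1.20361368] 12.35
[ 0.43058759 -0.21738626  0.117606  ] [3.14025642e+00 8.35436217e-04 1.57073943e+00] [-0.83733019  0.12138034 -1.34058764] 12.4
```

Call:
arm_command:
  deltas: [0.95, 0, 0, 0.5, 0, 0.95, 0, 0, 0.5, 0, 0.95, 0, 0, 0.5, 0, 0.95, 0, 0, 0, 0]

```text
t: 12.9
tool_pos: [0.4295, -0.2167, 0.1009]
orientation: [-3.14, -0.001, 1.571]
wrist_force: [0.3, -1.2, 0.1]
finger_gap: 0.0127
grip_force: 30.0
```

Call:
arm_command:
  deltas: [0.95, 0, 0, 0.4, 0, 0.95, 0, 0, 0.4, 0, 0.95, 0, 0, 0, 0]

```text
t: 13.28
tool_pos: [0.4297, -0.2168, 0.0932]
orientation: [-3.141, -0.0, 1.571]
wrist_force: [-0.4, -0.0, -2.3]
finger_gap: 0.0127
grip_force: 30.0
```

Call:
arm_command:
  deltas: [0.95, 0, 0, 0.4, 0, 0.95, 0, 0, 0.3, 0, 0.95, 0, 0, 0.2, 0, 0.95, 0, 0, 0.1, 0, 0.95, 0, 0, 0, 0]

```text
t: 13.9
tool_pos: [0.43, -0.2169, 0.0836]
orientation: [-3.141, -0.0, 1.571]
wrist_force: [-1.3, 0.5, -0.9]
finger_gap: 0.013
grip_force: 30.0
```

Call:
arm_command:
  deltas: [0.95, 0, 0, 0.1, 0, 0.95, 0, 0, 0.05, 0, 0.95, 0, 0, 0, 0]

```text
t: 14.28
tool_pos: [0.4302, -0.2171, 0.0824]
orientation: [3.141, 0.0, 1.571]
wrist_force: [0.6, 0.7, 1.5]
finger_gap: 0.0125
grip_force: 30.0
```

Call:
arm_command:
  deltas: [0.95, 0, 0, 0, 5, 0.95, 0, 0, 0, 9, 0.95, 0, 0, 0, 9, 0.95, 0, 0, 0, 9, 0.95, 0, 0, 0, 9, 0.95, 0, 0, 0, 9, 0.95, 0, 0, 0, 8, 0.95, 0, 0, 0, 4, 0.95, 0, 0, 0, 0]

```text
t: 15.4
tool_pos: [0.4302, -0.2171, 0.0824]
orientation: [3.141, -0.0, 0.489]
wrist_force: [-1.1, -0.3, 0.6]
finger_gap: 0.0127
grip_force: 30.0
```

Call:
arm_command:
  deltas: [0.95, 0, 0, 0, 2, 0.95, 0, 0, 0, 2, 0.95, 0, 0, 0, 0]

```text
t: 15.78
tool_pos: [0.4302, -0.2174, 0.0823]
orientation: [3.141, -0.0, 0.418]
wrist_force: [0.4, -2.4, 1.2]
finger_gap: 0.0125
grip_force: 30.0
```

Run:
```python
from h import *
s=state(); print(s["orientation"],s["ft_torque"],s["wrist_force"])
```

```text
[ 3.14061287e+00 -3.46001194e-05  4.18495950e-01] [-0.55599957 -0.10698977  0.06104162] [ 0.40445924 -2.37590138  1.19467455]
```

Call:
arm_command:
  deltas: [0.95, 0, 0, 0, 1.5, 0.95, 0, 0, 0, 0]

```text
t: 16.02
tool_pos: [0.4298, -0.2169, 0.0823]
orientation: [-3.141, 0.0, 0.392]
wrist_force: [-2.1, -0.4, 4.3]
finger_gap: 0.0126
grip_force: 30.0
```

Run:
```python
from h import *
s=state(); print(s["orientation"],s["ft_torque"],s["wrist_force"])
```

```text
[-3.14126637e+00  3.39828265e-04  3.92048846e-01] [-0.30062511  0.44802606 -0.12427462] [-2.14490795 -0.35950979  4.2611864 ]
```

Call:
arm_command:
  deltas: [0.6, 0, 0, 0, 0, 0.6, 0, 0, 0, 0, 0.6, 0, 0, 0, 0, 0.6, 0, 0, -2, 0, 0.6, 0, 0, -4, 0, 0.6, 0, 0, -4, 0, 0.6, -4, 0, 0, 0, 0.6, -3, 0, 0, 0, 0.6, 0, 0, 0, 0]

```text
t: 17.15
tool_pos: [0.3643, -0.2443, 0.1822]
orientation: [3.141, -0.0, 0.391]
wrist_force: [1.3, 0.5, -0.6]
finger_gap: 0.0369
grip_force: 0.0
```

Run:
```python
from h import *
C,im=snap("wrist","w8"); s=state(); print(s["tool_pos"],s["orientation"],s["finger_gap"],s["t"])
b=np.array([.4297,-.2187,0]); u=np.array([np.cos(.449),np.sin(.449),0])
print([proj(C,b+u*r+[0,0,z]) for r,z in [(.0435,.01),(-.0435,.01),(.023,.102),(-.023,.102),(0,.078)]])
```

```text
[ 0.36513076 -0.24397867  0.18221916] [ 3.14126201e+00 -5.57104875e-04  3.91050438e-01] 0.03714220631831869 17.2
[array([250.9,  52.3]), array([256. , 143.2]), array([251.8,  71.1]), array([255.5, 136.6]), array([253.7, 103.1])]
```

View pics/w8.png

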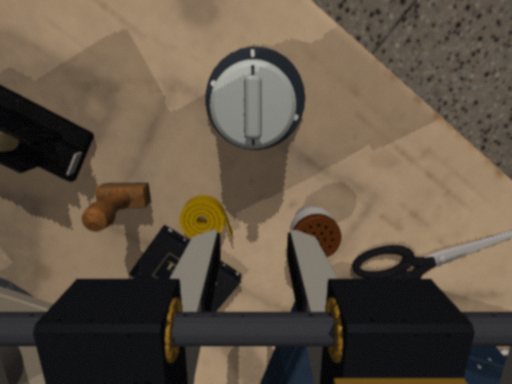

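The cover is seated concentrically on the foot, and its bar (254,75)–(254,138) points at the dash at (253,52), so it is locked. Handing in.

```bash
python3 -c "
from cell import *
print(close_job())"
```

```text
the job is handed in; nothing more can be done
None
```

The fresh cartridge is seated in the well, and the cover is flat on the foot and locked with its bar within about 3° of the dashes. I handed the job in at about 17 s of the 64 s allowed; the interface returned no verdict.

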